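Ring blank out of the findings carousel with the spring tongs

ROBOT

A 6-joint arm with a two-finger parallel gripper is mounted at the origin on a cart in front of the work surface, level with it; the furniture and walls round the work are solid. World frame = base frame: x ahead of the robot, y to its left, z up, the work surface at z = 0. Lengths are in m, angles in rad, forces in N, time in s.
With the tool pointing down it reaches from about 0.325 to 0.9 m from the base axis. Payload 6.1 kg.
Tool frame: the origin (TCP) lies on the centre line of the jaws, within the pads' length; the fingertips stand arm.nose_length ahead of it and the grasp point (between the pads) lies 2 mm behind it (arm.nose_length is the distance from the TCP to the fingertips, in m); z points along the fingers, y is the line along which they close (so a half turn about z gives the same grasp; the last joint's range is limited). The gripper opens to 87 mm and grips with 3 to 60 N. Pads are 19 mm wide; open, the fingers measure 117 mm over their backs; the gripper's body (75 mm by 190 mm) begins 51 mm behind the grasp point.
Start: joints at [1.214, 0.22, 1.526, -0, 1.395, -0.126], TCP at [0.143, 0.608, 0.24] pointing down, gripper open.
Joint ranges: [-2.98, 2.98], [-0.91, 2.08], [0.09, 2.57], [-1.24, 4.39], [0.2, 2.65], [-2.68, 2.68]. Speed limits (rad/s): [2.57, 2.57, 3.01, 3.14, 3.14, 3.14].

INTERFACE

Orientations are given as a 3x3 rotation matrix whose columns are the frame's x, y, z axes.
In Python, from workcell import arm, cams, workorder, sensors gives the robot as it stands (arm), with the cameras (cams), the job (workorder) and the readings (sensors).
- The arm moves only by the shell command python3 steer.py 'ROWS'. ROWS is a JSON list of rows, 1 to 10 of them, each of 7 numbers: a rotation vector rx, ry, rz in rad, then dx, dy, dz in m, then the finger opening in m; each row shifts and turns the commanded pose from where the row before left it, along the tool's axes as they then stand; what a row does not reach is not made up. A row lasts 1/10 s, in which the tool goes at most 0.05 m and 0.15 rad, less where a joint would pass 70% of its speed; a pose out of reach is approached as far as the arm can. The fingers move at their own pace and stop on an object; the grip force is fixed at half the most. Time passes only in rows, so rows that do not move let the fingers close. It prints the time, the measured TCP pose, the force, the opening and the grip force at its end.
- sensors.get_state(): the state, without advancing time (a new reading comes with each control period).
- cams.capture(name): name is "side" or "top" or "wrist"; returns a dict with "pixels" (400x640x3 uint8, red, green, blue), "fx", "fy", "cx", "cy" (pixels), "R" (3x3) and "t" (3): a world point X has camera coordinates R X + t. Camera axes: x right, y down, z forward; pixel columns grow to the right and rows downward; lengths in m; the calibration is good to about 2 mm. A picture is of the moment at which its call begins. There is no depth.
- workorder.close_job(): hands the job in; it is judged then, once.
The state is a dict: "t": time; "q": joint angles; "joint_vel": joint speeds; "joint_torque": joint torques, N m; "ee_pos": TCP position; "ee_rot": TCP orientation; "contact_force": force on the tool from outside, world axes, zero at the start; "torque": the same for the moment, N m; "width": finger opening in m; "gripper_force": force on a finger pad.
Only numpy, scipy, OpenCV 4.12 (cv2) and the standard library are available. Lean on these libraries where they do the work, as an engineer would, in place of code of your own. Each camera call takes 0.05 s, during which the arm holds its last target. There are 200 camera calls.

TASK

Fetch the plain ring blank out of the round findings carousel without touching it with the fingers, which are too big for the opening anyway: turn the clear cover by its knob until the cut-out lies over the compartment with the ring, then take the spring tongs from the wooden stand by their two black grips, reach through the cut-out and close the tongs on the ring. Lift the ring in the tongs well clear of the carousel, at least 12 cm above the bench, and finish while still squeezing the tongs and holding it there, still. Leave the other pieces in their compartments and do not disturb the tools lying around.

Things in the scene. Friction and masses are not known exactly. Their poses are not given: they have to be found in the camera images.
- carousel: round grey findings tray, fixed, 200 mm across, wall 4 mm thick and 40 mm high; origin: centre of its underside, z up. Floor inside 6 mm over the bench; hub radius 15 mm. Sectors by direction from the centre, own frame: filled (blind) 84 deg wide about -x; compartments 84 deg wide about +96 and -96 deg, and 108 deg wide about +x. A clear flat turning cover closes them, its top 44 mm high
- cover (a joint): turn of the clear cover about the carousel's vertical axis, rad, positive counterclockwise from above; no end stops, stays where left (friction 0.03 N m). At 0 its cut-out (84 deg wide, 23 to 100 mm from the axis, edged by two black ribs that rise 3 mm over the cover's top) lies over the blind sector (carousel's -x)
- opening (a point): the middle of the cover's cut-out, 58 mm from the axis, at the height of the cover's top (44 mm); turns with the cover
- cover_knob (a point): top centre of the cover's black knob, on the axis, 71 mm above the bench: an upright bar 44 mm long, 12 mm thick and 23 mm high on a low round foot (42 mm across, 48 mm high over the bench). The bar's length points to the cut-out (a short white line marks that end); grip it across its thickness from above
- ring_blank: the plain ring: a bare steel band lying flat on the floor of one of the two side compartments, 22 mm outside diameter, 17 mm inside, 8 mm high, 20 g; origin at the centre of its underside, z along its axis
- cabochon: a white marble cabochon (dome) 20 mm across, 8 mm high, in the other side compartment; not to be taken; origin at the centre of its underside
- bar_stock: a brass bar 9 x 34 x 6 mm in the third compartment; not to be taken; origin at the centre of its underside
- tong_stand: beech block 66 x 96 x 44 mm on a thin foot plate 78 x 108 mm, fixed to the bench; origin at the centre of its underside, z up. In its top a slot 21.5 x 59.5 mm (long side along its y), 38 mm deep, so its floor is 6 mm above the bench
- tongs: copper spring tongs, 18 mm wide (x), 138 mm long, 85 g, upright in the stand's slot, jaws down. Origin midway between the open jaws, 2 mm below their ends; z up to the pivot; y from moving to fixed jaw (they close along y). Two flat black grips, 19 mm wide, 67 to 105 mm above the origin; free, they measure 46 mm over the outside at their lower ends and 41 mm at their upper ends
- squeeze (a joint): how far the tongs are closed, rad: 0 free (50 mm between the jaws), 0.08 jaws 40 mm apart (fingers about 41 mm apart on the grips, which then stand about parallel), 0.22 jaws 22 mm apart (fingers about 34 mm), 0.38 shut. 4 N on each grip starts to close them against the spring, 11 N closes them to 22 mm; let go, they spring open. The jaws' ends come 2 mm lower as they close
- tong_pivot (a point): pivot pin at the upper end of the tongs, 132 mm above their origin (the top is at 137 mm). Gripped from above with the fingertips 70 to 75 mm above the tongs' origin, the pivot stays clear of the gripper's palm. Squeezed only a little (fingers about 41 mm apart) they can be carried with the jaws still wide open
- jaw_fixed (a point): on the inner face of the jaw that is part of tongs, 9 mm above the tongs' origin; each jaw is a flat plate 18 mm wide, 16 mm high, 3 mm thick
- jaw_moving (a point): on the inner face of the other jaw, at the same height. With jaws 40 mm apart they measure 46 mm over the outside
- gauge: brass slide gauge, 115 mm long, lying on the bench; to be left alone
- pumice: small jar with a black lid, 44 mm across, 48 mm high; to be left alone
- hammer: chasing hammer with wooden handle, 195 mm long; to be left alone
- red_file: half-round file with a red handle, 200 mm long, lying on the bench; to be left alone
- spool: dark spool of solder wire, 48 mm across, 22 mm high; to be left alone

How it is judged:
By the outcome, as a careful person would: the job done as asked, in the order asked, and still so for the second after the job is handed in, while the arm keeps its last pose, push and grip.
It also fails if it takes over 53 s, if anything falls off the work surface, if the arm or the gripper's body presses on something with over 40 N, if the wrist force passes 120 N, or if a joint passes its speed limit or range.

## Working session

There is one attempt and no reset: what is moved stays moved. The work goes in short steps, Python scripts to look and compute and a shell command to move; the robot and the scene stay as the last step left them, time stands still between calls to the robot, and variables do not carry over. Pictures are saved under pics/ and viewed, at most 10 in all, crops included, and the job is handed in when it is done.

```bash
ls; mkdir -p pics
cat > h.py <<'E'
import numpy as np, cv2
from workcell import arm, cams, workorder, sensors
def cap(n,f):
    c=cams.capture(n); cv2.imwrite('pics/'+f+'.png',c['pixels'][:,:,::-1]); np.savez('pics/'+f+'.npz',**c); return c
def ld(f): return dict(np.load('pics/'+f+'.npz'))
def ray(c,u,v):
    d=c['R'].T@np.array([(u-c['cx'])/c['fx'],(v-c['cy'])/c['fy'],1]); return -c['R'].T@c['t'],d
def atz(c,u,v,z):
    o,d=ray(c,u,v); return o+d*(z-o[2])/d[2]
def tri(obs):
    A=[];b=[]
    for c,u,v in obs:
        o,d=ray(c,u,v); d=d/np.linalg.norm(d); P=np.eye(3)-np.outer(d,d); A.append(P); b.append(P@o)
    A=np.vstack(A);b=np.hstack(b); x,r,_,_=np.linalg.lstsq(A,b,rcond=None); return x,np.sqrt(r)
def proj(c,X):
    p=c['R']@np.array(X)+c['t']; return [c['fx']*p[0]/p[2]+c['cx'],c['fy']*p[1]/p[2]+c['cy']]
E
python3 - <<'E'
from h import *
for n in ('top','side'):
    c=cap(n,n+'0'); print(n,c['fx'],-c['R'].T@c['t'],c['R'].round(2).tolist())
s=sensors.get_state(); print(s['t'],s['ee_pos'],s['ee_rot'],s['width'],arm.nose_length)
E
```

```text
pics
steer.py
workcell.py
top 361.65242399602585 [ 0.3472106  -0.00866256  0.97075142] [[0.03, -1.0, -0.01], [-0.98, -0.03, -0.22], [0.22, 0.01, -0.98]]
side 412.64829059641124 [0.45235222 0.72452332 0.70166532] [[-0.99, -0.14, 0.02], [-0.1, 0.61, -0.78], [0.1, -0.78, -0.62]]
0.1 [0.14280509 0.60790989 0.23855139] [[-9.73477377e-01  2.28782489e-01 -6.07326881e-04]
 [ 2.28783198e-01  9.73475986e-01 -1.65921897e-03]
 [ 2.11617888e-04 -1.75415832e-03 -9.99998439e-01]] 0.08718973019536563 0.017
```

View pics/top0.png

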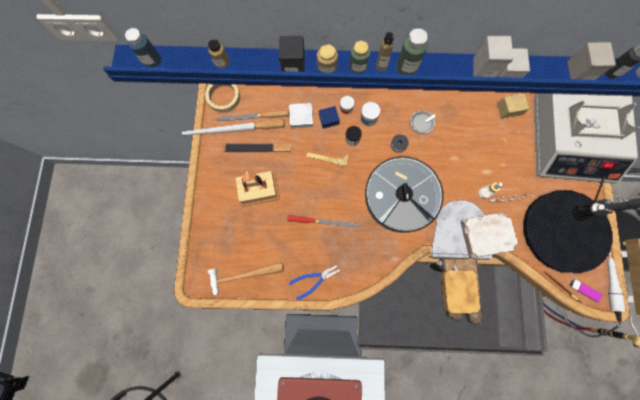

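View pics/side0.png

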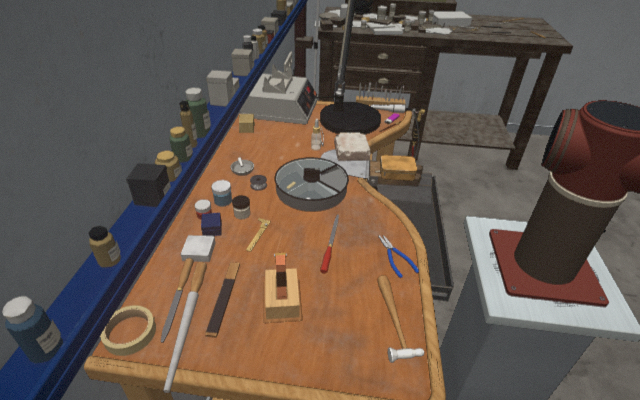

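Top view: carousel centred near (404,193), the white cabochon at (379,195), brass bar at (401,175), and the stand at (256,186). Side view: carousel at (312,183), stand at (282,290) with the tongs upright. Next I'll zoom in on both.

Run:
```python
from h import *
a=ld('top0')['pixels'];b=ld('side0')['pixels']
def z(im,u,v,w,h): return cv2.resize(im[v:v+h,u:u+w],(400,300),interpolation=cv2.INTER_CUBIC)
m=np.vstack([np.hstack([z(a,350,140,108,81),z(a,220,150,80,60)]),np.hstack([z(b,258,140,108,81),z(b,230,245,108,81)])])
cv2.imwrite('pics/m0.png',m[:,:,::-1])
```

```text
(no output)
```

View pics/m0.png

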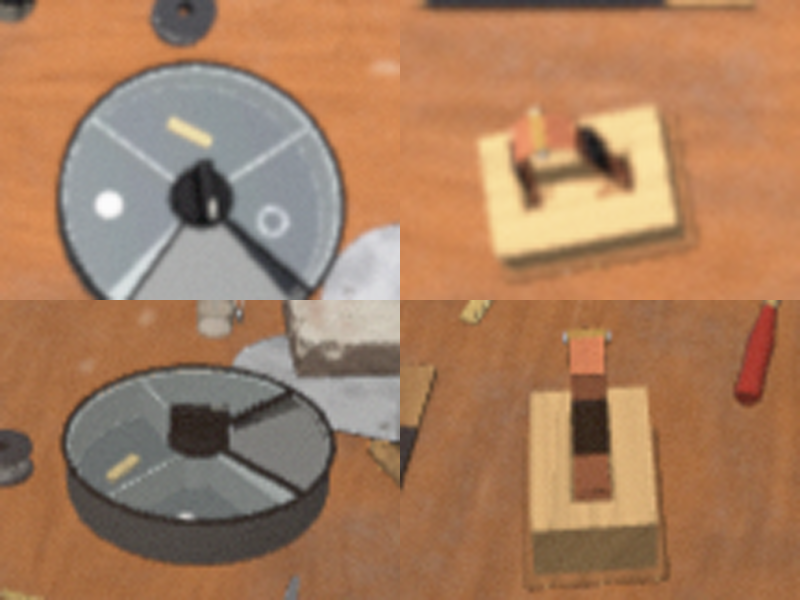

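Mosaic: ring at top-view pixel (423.7,199.7), right of the hub; knob at (404.5,191); cut-out towards the bottom of the picture; tongs across the stand with the pivot near (247,173). These give rough positions.

Run:
```python
from h import *
c=ld('top0');s=ld('side0')
T=lambda u,v,x0,y0,k:(x0+u/k,y0+v/k)
f=400/108
print('centre rim',atz(c,*T(202,203,350,140,f),.042))
kt=T(204,183,350,140,f); ks=T(199,413-300,258,140,f)
print('knobtop',atz(c,*kt,.071), tri([(c,*kt),(s,*ks)]))
print('ring',atz(c,*T(273,221,350,140,f),.010),'cab',atz(c,*T(108,206,350,140,f),.010))
print('white mark',atz(c,*T(212,208,350,140,f),.071))
for p in [(95,120),(312,128)]: print('ribs end',atz(c,*T(*p,350,140,f),.042))
for p in [(120,285),(305,292)]: print('cut ribs end',atz(c,*T(*p,350,140,f),.045))
# stand block top corners z=.044
k=5
C=np.array([atz(c,*T(u-400,v,220,150,k),.044)for u,v in [(480,142),(655,103),(682,232),(503,262)]]);print('stand',C,C.mean(0))
# pivot: pin ends top (537,110),(542,150)
pv=T(538,120-0,220,150,k); pv=T(537-400,130,220,150,k); ps=T(588-400,337-300,230,245,f)
print('pivot',atz(c,*pv,.132+.006),tri([(c,*pv),(s,*ps)]))
```

```text
centre rim [ 0.56299171 -0.20603601  0.042     ]
knobtop [ 0.57045627 -0.20145348  0.071     ] (array([ 0.56910227, -0.20202436,  0.06723167]), array([0.00314639]))
ring [ 0.55859388 -0.26449523  0.01      ] cab [ 0.56593144 -0.14392662  0.01      ]
white mark [ 0.55295199 -0.20667884  0.071     ]
ribs end [ 0.62182356 -0.13001696  0.042     ]
ribs end [ 0.62083257 -0.28569421  0.042     ]
cut ribs end [ 0.50169602 -0.14741553  0.045     ]
cut ribs end [ 0.50098967 -0.27611062  0.045     ]
stand [[0.59277566 0.24086721 0.044     ]
 [0.61729499 0.14921518 0.044     ]
 [0.54734195 0.13035905 0.044     ]
 [0.52823137 0.22312455 0.044     ]] [0.57141099 0.1858915  0.044     ]
pivot [0.57467581 0.18878184 0.138     ] (array([0.57455268, 0.18917176, 0.13632575]), array([0.0007928]))
```

```bash
R='[0,0,0,-0.03,-0.035,0,0.087]'; python3 steer.py '[[0,0,0,-0.03,-0.035,0,0.087],[0,0,0,-0.03,-0.035,0,0.087],[0,0,0,-0.03,-0.035,0,0.087],[0,0,0,-0.03,-0.035,0,0.087],[0,0,0,-0.03,-0.035,0,0.087],[0,0,0,-0.03,-0.035,0,0.087],[0,0,0,-0.03,-0.035,0,0.087],[0,0,0,-0.03,-0.035,0,0.087],[0,0,0,-0.03,-0.035,0,0.087],[0,0,0,-0.03,-0.035,0,0.087]]'; python3 steer.py '[[0,0,0,-0.03,-0.035,0,0.087],[0,0,0,-0.03,-0.035,0,0.087],[0,0,0,-0.03,-0.035,0,0.087],[0,0,0,-0.03,-0.035,0,0.087],[0,0,0,-0.03,-0.035,0,0.087],[0,0,0,-0.03,-0.035,0,0.087],[0,0,0,-0.03,-0.035,0,0.087],[0,0,0,-0.03,-0.035,0,0.087],[0,0,0,-0.03,-0.035,0,0.087]]'
```

```text
t: 1.1
ee_pos: [0.3552, 0.1974, 0.2394]
ee_rot: [[-0.974, 0.228, 0.0], [0.228, 0.974, 0.0], [-0.0, 0.0, -1.0]]
contact_force: [1.1, -0.0, -0.5]
width: 0.087
gripper_force: 0.0
t: 2.0
ee_pos: [0.5461, -0.1712, 0.239]
ee_rot: [[-0.973, 0.229, -0.001], [0.229, 0.973, 0.0], [0.001, 0.0, -1.0]]
contact_force: [-0.2, 1.2, 0.2]
width: 0.0872
gripper_force: 0.0
```

```bash
python3 steer.py '[[0,0,0.15,0,0,0,0.087],[0,0,0.15,0,0,0,0.087],[0,0,0.15,0,0,0,0.087],[0,0,0.15,0,0,0,0.087],[0,0,0.15,0,0,0,0.087],[0,0,0.15,0,0,0,0.087],[0,0,0.15,0,0,0,0.087],[0,0,0.15,0,0,0,0.087],[0,0,0.15,0,0,0,0.087],[0,0,0.15,0,0,0,0.087]]'; python3 steer.py '[[0,0,0.15,0,0,0,0.087],[0,0,0.15,0,0,0,0.087],[0,0,0.15,0,0,0,0.087],[0,0,0.15,0,0,0,0.087],[0,0,0.15,0,0,0,0.087],[0,0,0.15,0,0,0,0.087],[0,0,0.15,0,0,0,0.087],[0,0,0.15,0,0,0,0.087],[0,0,0.15,0,0,0,0.087],[0,0,0.06,0,0,0,0.087]]'; python3 steer.py '[[0,0,0,0,0,0,0.087]]'
python3 - <<'E'
from h import *
c=cap('wrist','w1'); print(c['fx'],-c['R'].T@c['t'],c['R'].round(3).tolist())
for X in [(.565,-.204,.071),(.558,-.264,.01)]: print(proj(c,X))
E
```

```text
t: 3.0
ee_pos: [0.5454, -0.1692, 0.2389]
ee_rot: [[0.165, 0.986, -0.001], [0.986, -0.165, 0.001], [0.0, -0.001, -1.0]]
contact_force: [-0.2, -0.2, -0.3]
width: 0.087
gripper_force: 0.0
t: 4.0
ee_pos: [0.5454, -0.1692, 0.239]
ee_rot: [[1.0, -0.004, -0.001], [-0.004, -1.0, 0.0], [-0.001, -0.0, -1.0]]
contact_force: [0.1, 0.6, 0.4]
width: 0.0869
gripper_force: 0.0
t: 4.1
ee_pos: [0.5454, -0.1692, 0.239]
ee_rot: [[1.0, 0.0, -0.001], [0.0, -1.0, 0.0], [-0.001, -0.0, -1.0]]
contact_force: [-1.9, 0.2, -0.6]
width: 0.0871
gripper_force: 0.0
350.12967790783784 [ 0.61614512 -0.16942307  0.38462666] [[0.001, -1.0, -0.0], [-0.965, -0.002, 0.261], [-0.261, -0.0, -0.965]]
[np.float64(362.83876683996976), np.float64(163.32876563729593)]
[np.float64(412.4240177143775), np.float64(160.68727058275437)]
```

View pics/w1.png

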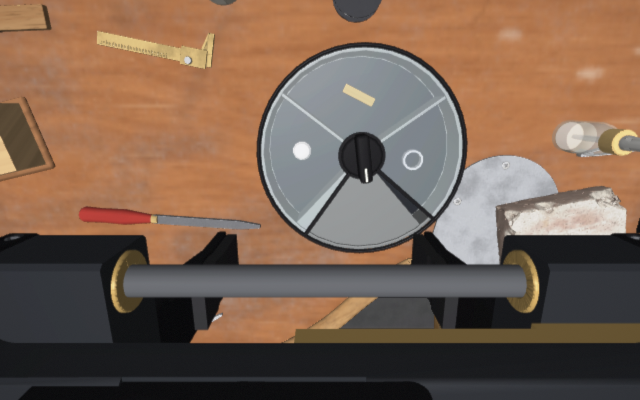

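Wrist view: tray rim circle spans about u 258–467, v 42–252; knob at (362,156), its white mark at (366,176); ring at (413,160). I'll measure these precisely.

Run:
```python
from h import *
c=ld('w1');t=ld('top0');im=c['pixels']
# outer rim: dark band -> rectify plane z=.042 to mm grid and Hough
def rect(z,cx,cy,h,s=2000):
    n=int(2*h*s); H=[]
    src=np.float32([proj(c,(cx+a*h,cy+b*h,z)) for a,b in[(1,1),(1,-1),(-1,-1),(-1,1)]])
    M=cv2.getPerspectiveTransform(src,np.float32([(0,0),(n,0),(n,n),(0,n)])); return cv2.warpPerspective(im,M,(n,n),flags=cv2.INTER_CUBIC)
r=rect(.042,.565,-.204,.125); g=cv2.GaussianBlur(cv2.cvtColor(r,cv2.COLOR_RGB2GRAY),(5,5),0)
print(cv2.HoughCircles(g,cv2.HOUGH_GRADIENT,1,500,param1=120,param2=30,minRadius=180,maxRadius=215))
r2=rect(.071,.565,-.204,.045,6000);r3=rect(.014,.56,-.264,.045,6000)
cv2.imwrite('pics/m1.png',cv2.resize(np.hstack([r2,r3]),(800,400))[:,:,::-1])
g3=cv2.cvtColor(r3,cv2.COLOR_RGB2GRAY)
print(cv2.HoughCircles(cv2.GaussianBlur(g3,(9,9),0),cv2.HOUGH_GRADIENT,1,500,param1=60,param2=15,minRadius=45,maxRadius=80))
```

```text
[[[252.5 244.5 205.8]]]
[[[263.5 271.5  49.3]]]
```

View pics/m1.png

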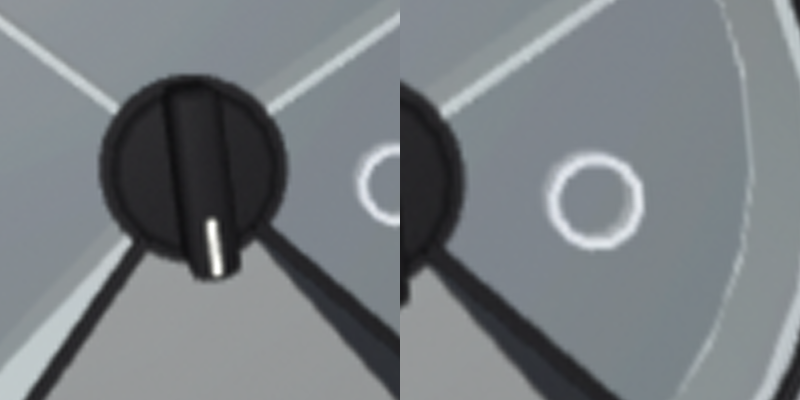

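```bash
python3 steer.py '[[0,0,0,0.0236,0.0358,0,0.06],[0,0,-0.147,0,0,0.04,0.06],[0,0,0,0,0,0.045,0.06],[0,0,0,0,0,0.045,0.06],[0,0,0,0,0,0.03,0.06],[0,0,0,0,0,0.01,0.06],[0,0,0,0,0,0,0.06]]'
python3 - <<'E'
from h import *
cap('wrist','w2')
E
```

```text
t: 4.85
ee_pos: [0.5682, -0.2045, 0.0679]
ee_rot: [[0.989, 0.148, -0.003], [0.148, -0.989, 0.002], [-0.003, -0.002, -1.0]]
contact_force: [-0.6, 0.2, 0.3]
width: 0.0605
gripper_force: 0.0
```

View pics/w2.png

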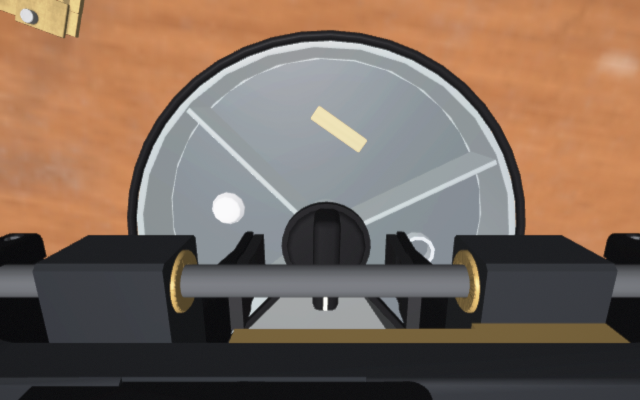

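The knob bar (u≈326) is centred between the fingertips and aligned with them. Now close and turn by about 73°.

```bash
python3 steer.py '[[0,0,0,0,0,0,0.0],[0,0,0,0,0,0,0.0],[0,0,0,0,0,0,0.0],[0,0,0,0,0,0,0.0],[0,0,0,0,0,0,0.0],[0,0,0,0,0,0,0.0],[0,0,0,0,0,0,0.0]]'; python3 steer.py '[[0,0,-0.1,0,0,0,0.0],[0,0,-0.15,0,0,0,0.0],[0,0,-0.15,0,0,0,0.0],[0,0,-0.15,0,0,0,0.0],[0,0,-0.15,0,0,0,0.0],[0,0,-0.15,0,0,0,0.0],[0,0,-0.15,0,0,0,0.0],[0,0,-0.15,0,0,0,0.0],[0,0,-0.125,0,0,0,0.0],[0,0,0,0,0,0,0.0]]'
```

```text
t: 5.6
ee_pos: [0.5693, -0.205, 0.0695]
ee_rot: [[0.989, 0.147, -0.0], [0.147, -0.989, 0.0], [-0.0, -0.0, -1.0]]
contact_force: [-0.9, 8.1, 2.0]
width: 0.0119
gripper_force: 10.5
t: 6.6
ee_pos: [0.569, -0.2046, 0.0695]
ee_rot: [[0.146, 0.989, -0.001], [0.989, -0.146, 0.001], [0.001, -0.001, -1.0]]
contact_force: [-1.9, 2.5, 3.2]
width: 0.0119
gripper_force: 30.0
```

```bash
python3 steer.py '[[0,0,0,0,0,0,0.06],[0,0,0,0,0,0,0.06],[0,0,0,0,0,0,0.06],[0,0,0,0,0,-0.03,0.06],[0,0,0,0,0,-0.045,0.087],[0,0,0,0,0,-0.045,0.087],[0,0,0,0,0,-0.045,0.087],[0,0,0,0,0,-0.015,0.087],[0,0,0,0,0,0,0.087]]'
python3 - <<'E'
from h import *
cap('wrist','w3')
E
python3 steer.py '[[0,0,0.15,0,0,0,0.087],[0,0,0.15,0,0,0,0.087],[0,0,0.15,0,0,0,0.087],[0,0,0.15,0,0,0,0.087],[0,0,0.15,0,0,0,0.087],[0,0,0.15,0,0,0,0.087],[0,0,0.15,0,0,0,0.087],[0,0,0.11,0,0,0,0.087]]'
python3 - <<'E'
from h import *
c=cap('wrist','w4');t=cap('top','top1')
print(-c['R'].T@c['t'],proj(c,(.569,-.205,.071)))
a=ld('w3')['pixels']
print(proj(ld('w3'),(.5598,-.2631,.014)),proj(ld('w3'),(.569,-.205,.071)))
u,v=map(int,proj(ld('w3'),(.569,-.205,.044)))
cr=lambda im,u,v,w,h:cv2.resize(im[max(0,v-h//2):v+h//2,max(0,u-w//2):u+w//2],(400,300),interpolation=cv2.INTER_CUBIC)
m=np.hstack([cv2.resize(a,(480,300)),cr(t['pixels'],404,195,108,81)[:,:320]])
cv2.imwrite('pics/m2.png',m[:,:,::-1])
E
```

```text
t: 7.5
ee_pos: [0.571, -0.206, 0.2532]
ee_rot: [[0.148, 0.989, 0.006], [0.989, -0.148, -0.003], [-0.002, 0.006, -1.0]]
contact_force: [0.5, -0.1, -0.3]
width: 0.0757
gripper_force: 0.0
t: 8.35
ee_pos: [0.5679, -0.2044, 0.2455]
ee_rot: [[0.967, 0.254, -0.005], [0.254, -0.967, 0.003], [-0.004, -0.004, -1.0]]
contact_force: [-0.4, -0.5, -0.3]
width: 0.0871
gripper_force: 0.0
[ 0.63689374 -0.1870261   0.39083194] [np.float64(326.00259131673636), np.float64(181.2248727110543)]
[np.float64(321.2645929656045), np.float64(219.9346582832091)] [np.float64(321.48457501145407), np.float64(180.47997497801302)]
```

View pics/m2.png

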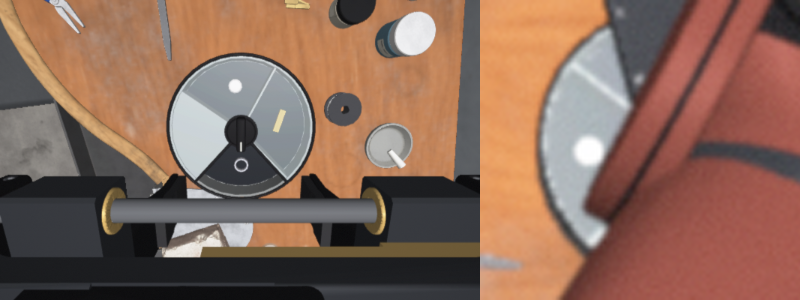

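The cut-out (dark sector) now lies centred over the ring, seen at full-frame (320,220) as projected. Now to the stand.

```bash
python3 steer.py '[[0,0,0,0.0067,-0.0471,0,0.087],[0,0,0,0.0067,-0.0471,0,0.087],[0,0,0,0.0067,-0.0471,0,0.087],[0,0,0,0.0067,-0.0471,0,0.087],[0,0,0,0.0067,-0.0471,0,0.087],[0,0,0,0.0067,-0.0471,0,0.087],[0,0,0,0,0,0,0.087]]'
python3 - <<'E'
from h import *
c=cap('wrist','w5')
E
python3 steer.py '[[0,0,0,0.0067,-0.0471,0,0.087],[0,0,0,0.0067,-0.0471,0,0.087],[0,0,0,0,0,0,0.087]]'
python3 - <<'E'
from h import *
c=cap('wrist','w6');d=ld('w5')
for x in(c,d): print(-x['R'].T@x['t'],proj(x,(.572,.187,.138)))
m=np.vstack([cv2.resize(x['pixels'][:240],(800,300)) for x in (d,c)])
cv2.imwrite('pics/m3.png',m[:,:,::-1])
E
```

```text
t: 9.15
ee_pos: [0.5327, 0.0834, 0.2475]
ee_rot: [[0.963, 0.269, -0.003], [0.269, -0.963, 0.002], [-0.003, -0.003, -1.0]]
contact_force: [0.4, -0.6, 0.2]
width: 0.0871
gripper_force: 0.0
t: 9.5
ee_pos: [0.5221, 0.1758, 0.2481]
ee_rot: [[0.964, 0.265, -0.002], [0.265, -0.964, 0.001], [-0.002, -0.002, -1.0]]
contact_force: [0.1, -0.5, -0.4]
width: 0.0872
gripper_force: 0.0
[0.59046916 0.19418692 0.3936623 ] [np.float64(328.03673780953056), np.float64(132.6060488443012)]
[0.60119097 0.10197032 0.39299401] [np.float64(198.76982535509705), np.float64(111.48306340170595)]
```

View pics/m3.png

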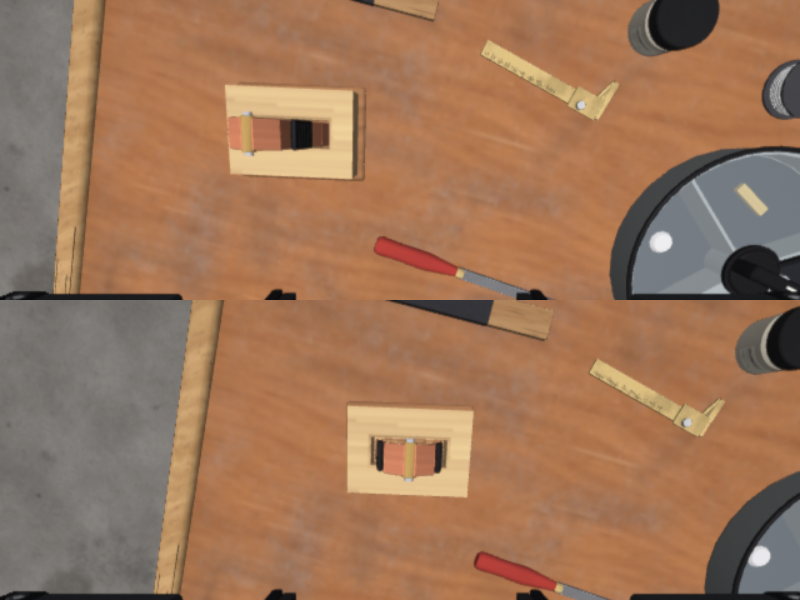

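Two wrist views: pivot pin at (198.4,107.2) and (327.2,128) full-frame; block top corners at (278,82), (379,88), (374,158), (278,154) in the second.

Run:
```python
from h import *
a=ld('w5');b=ld('w6');t=ld('top0');s=ld('side0')
print('pivot',tri([(a,198.4,107.2),(b,327.2,128)]), atz(b,327.2,128,.138),atz(a,198.4,107.2,.138))
ca=[(225,84),(352,89),(354,180),(230,174)]
cb=[(347,103),(474,110),(468,197),(347,192)]
for n in(0,1):
    c=(a,b)[n]; C=np.array([atz(c,u/1.25,v/1.25,.044) for u,v in (ca,cb)[n]])
    e=C[1]-C[0]+C[2]-C[3]; f=C[0]-C[3]+C[1]-C[2]
    print('block',C.mean(0),np.degrees(np.arctan2(e[1],e[0])),np.linalg.norm(e)/2,np.degrees(np.arctan2(f[1],f[0])),np.linalg.norm(f)/2)
# corner height
for p,q in zip(ca,cb): print('corner',tri([(a,p[0]/1.25,p[1]/1.25),(b,q[0]/1.25,q[1]/1.25)])[0])
# slot (dark/inside) in w6
sl=[(372,137),(447,138)]
print('slot ends',[atz(b,u/1.25,v/1.25,.044) for u,v in sl])
# ring triangulation w1 & w3
d=ld('w1');e=ld('w3')
P=[]
for c in(d,e):
    u,v=proj(c,(.5598,-.2631,.014)); u0,v0=int(u)-22,int(v)-22
    g=cv2.resize(cv2.cvtColor(c['pixels'],cv2.COLOR_RGB2GRAY)[v0:v0+44,u0:u0+44],None,fx=6,fy=6,interpolation=cv2.INTER_CUBIC)
    h=cv2.HoughCircles(cv2.GaussianBlur(g,(5,5),0),cv2.HOUGH_GRADIENT,1,500,param1=80,param2=10,minRadius=45,maxRadius=75)[0,0]; print(h)
    P.append((c,u0+(h[0]+.5)/6-.5,v0+(h[1]+.5)/6-.5)); print(atz(*P[-1],.012))
print('ring',tri(P))
```

```text
pivot (array([0.57475066, 0.18839809, 0.13617921]), array([0.00016068])) [0.57497404 0.18845251 0.138     ] [0.57482559 0.18777438 0.138     ]
block [0.57470743 0.18804037 0.044     ] -76.80257031040726 0.09665259181560443 13.975776630480174 0.06744858570833323
block [0.57546235 0.18802357 0.044     ] -77.24479050306554 0.0968484203013396 13.53235138248988 0.06710792992404489
corner [0.5969996  0.24322058 0.04249037]
corner [0.61823282 0.14923634 0.04847151]
corner [0.55304795 0.13240557 0.04133182]
corner [0.53168902 0.22723401 0.045291  ]
slot ends [array([0.57849126, 0.21863828, 0.044     ]), array([0.59322509, 0.16246876, 0.044     ])]
[138.5 139.5  46.3]
[ 0.55922964 -0.26369296  0.012     ]
[136.5 140.5  53. ]
[ 0.55975989 -0.26385323  0.012     ]
ring (array([ 0.55992071, -0.26257078,  0.01611888]), array([0.00013748]))
```

Pivot triangulates to (0.575, 0.188, 0.136) and the block's corners average a height of about 44 mm, agreeing with the text; ring at (0.5597, −0.2635). Move over the tongs.

```bash
python3 steer.py '[[0,0,0,0.027,0.0012,0,0.087],[0,0,0,0.0272,0.0011,0,0.087],[0,0,0.036,0,0,0.03,0.087],[0,0,0,0,0,0.04,0.087],[0,0,0,0,0,0,0.087],[0,0,0,0,0,0,0.087]]'
python3 -c "
from workcell import arm, cams, workorder, sensors
s=sensors.get_state();print(s['ee_pos'],s['ee_rot'][0],s['contact_force'])"
```

```text
t: 10.15
ee_pos: [0.5757, 0.1826, 0.1785]
ee_rot: [[0.975, 0.224, -0.003], [0.224, -0.975, -0.001], [-0.003, 0.0, -1.0]]
contact_force: [0.5, 0.5, 0.3]
width: 0.087
gripper_force: 0.0
[0.5757074  0.18259548 0.17851119] [ 0.97462899  0.22380274 -0.00326549] [0.4500448  0.50103385 0.28649177]
```

```bash
python3 steer.py '[[0,0,0,0.0005,-0.0054,0,0.087],[0,0,0,0,0,0.03,0.075],[0,0,0,0,0,0.03,0.065],[0,0,0,0,0,0.025,0.065],[0,0,0,0,0,0,0.065],[0,0,0,0,0,0,0.065]]'
python3 - <<'E'
from h import *
c=cap('wrist','w7'); print(proj(c,(.575,.188,.141)))
s=cap('side','s1');u,v=map(int,proj(s,(.575,.188,.09)))
m=np.hstack([cv2.resize(c['pixels'][100:340,160:480],(400,300)),cv2.resize(s['pixels'][v-45:v+45,u-60:u+60],(400,300))])
cv2.imwrite('pics/m4.png',m[:,:,::-1])
E
```

```text
t: 10.75
ee_pos: [0.5766, 0.1902, 0.0965]
ee_rot: [[0.974, 0.225, 0.002], [0.225, -0.974, 0.0], [0.002, 0.0, -1.0]]
contact_force: [0.8, 0.3, 0.3]
width: 0.0658
gripper_force: 0.0
[np.float64(329.3655465152484), np.float64(330.2711700231257)]
```

View pics/m4.png

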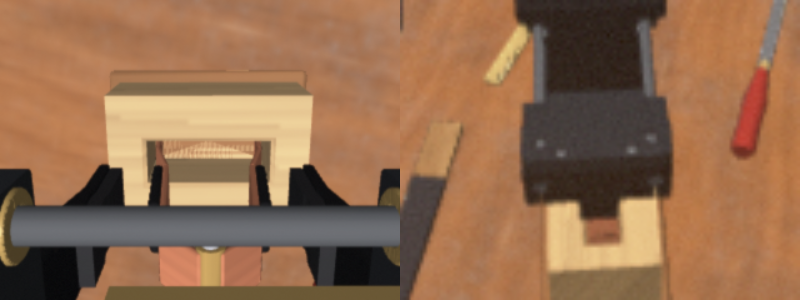

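Fingers straddle both grips, tongs about 1.6 mm towards tool +y, as the pose reading says. Correct and squeeze lightly.

```bash
python3 steer.py '[[0,0,0,-0.002,0.0018,0.0025,0.065],[0,0,0,0,0,0,0.055],[0,0,0,0,0,0,0.048],[0,0,0,0,0,0,0.044],[0,0,0,0,0,0,0.04],[0,0,0,0,0,0,0.04],[0,0,0,0,0,0,0.04],[0,0,0,0,0,0,0.04]]'
```

```text
t: 11.65
ee_pos: [0.5742, 0.1875, 0.0922]
ee_rot: [[0.974, 0.225, 0.0], [0.225, -0.974, -0.0], [0.0, 0.0, -1.0]]
contact_force: [1.6, -0.8, 1.6]
width: 0.0404
gripper_force: 6.0
```

```bash
python3 steer.py '[[0,0,0,0,0,-0.01,0.04],[0,0,0,0,0,-0.015,0.04],[0,0,0,0,0,-0.02,0.04],[0,0,0,0,0,-0.02,0.04],[0,0,0,0,0,-0.025,0.04],[0,0,0,0,0,-0.025,0.04],[0,0,0,0,0,-0.02,0.04],[0,0,0,0,0,0,0.04],[0,0,0,0,0,0,0.04]]'
python3 - <<'E'
from h import *
c=cap('side','s2')
E
```

```text
t: 12.55
ee_pos: [0.5741, 0.1879, 0.2278]
ee_rot: [[0.974, 0.225, 0.001], [0.225, -0.974, 0.0], [0.002, -0.0, -1.0]]
contact_force: [-0.2, -0.5, -0.8]
width: 0.0399
gripper_force: 4.4
```

```bash
python3 steer.py '[[0,0,0,-0.0029,0.0109,0,0.04],[0,0,0,-0.0058,0.0218,0,0.04],[0,0,0,-0.0058,0.0218,0,0.04],[0,0,0,-0.0058,0.0218,0,0.04],[0,0,0,-0.0058,0.0218,0,0.04],[0,0,0,-0.0058,0.0218,0,0.04],[0,0,0,-0.0058,0.0218,0,0.04],[0,0,0,-0.0058,0.0218,0,0.04],[0,0,0,-0.0058,0.0218,0,0.04],[0,0,0,-0.0058,0.0218,0,0.04]]'
python3 steer.py '[[0,0,0,-0.0058,0.0218,0,0.04],[0,0,0,-0.0058,0.0218,0,0.04],[0,0,0,-0.0058,0.0218,0,0.04],[0,0,0,-0.0058,0.0218,0,0.04],[0,0,0,-0.0058,0.0218,0,0.04],[0,0,0,-0.0058,0.0218,0,0.04],[0,0,0,-0.0058,0.0218,0,0.04],[0,0,0,-0.0058,0.0218,0,0.04],[0,0,0,-0.0058,0.0218,0,0.04],[0,0,0,-0.0058,0.0218,0,0.04]]'
python3 steer.py '[[0,0,0,-0.0029,0.0109,0,0.04],[0,0,0,0,0,0,0.04],[0,0,0,0,0,0,0.04],[0,0,0,0,0,0,0.04]]'
python3 - <<'E'
from h import *
s=sensors.get_state();print(s['ee_pos'])
c=cap('wrist','w8');d=cap('side','s3')
e=s['ee_pos'];print(proj(c,e+[0,0,-.088]),proj(c,(.5597,-.2635,.014)),proj(d,e+[0,0,-.088]),proj(d,(.5597,-.2635,.014)))
u,v=map(int,proj(d,(.56,-.2635,.12)))
m=np.hstack([cv2.resize(c['pixels'],(480,300)),cv2.resize(d['pixels'][v-60:v+60,u-64:u+64],(320,300))])
cv2.imwrite('pics/m5.png',m[:,:,::-1])
E
```

```text
t: 13.6
ee_pos: [0.5656, -0.028, 0.2255]
ee_rot: [[0.974, 0.224, -0.003], [0.224, -0.974, 0.0], [-0.003, -0.001, -1.0]]
contact_force: [0.0, -0.7, -1.2]
width: 0.0403
gripper_force: 4.4
t: 14.6
ee_pos: [0.5579, -0.2531, 0.2253]
ee_rot: [[0.974, 0.224, -0.003], [0.224, -0.974, 0.001], [-0.002, -0.002, -1.0]]
contact_force: [-0.3, 0.9, -0.4]
width: 0.0403
gripper_force: 4.4
t: 15.0
ee_pos: [0.5588, -0.2622, 0.2267]
ee_rot: [[0.974, 0.226, -0.001], [0.226, -0.974, 0.001], [-0.0, -0.001, -1.0]]
contact_force: [-0.9, 0.1, -0.5]
width: 0.0405
gripper_force: 4.4
[ 0.55884697 -0.2621781   0.22672234]
[np.float64(324.3623977870254), np.float64(209.72435871560236)] [np.float64(325.9488103574526), np.float64(174.55350628791615)] [np.float64(318.1167535452644), np.float64(136.63998745838876)] [np.float64(316.7069108895492), np.float64(173.9363759530044)]
```

View pics/m5.png

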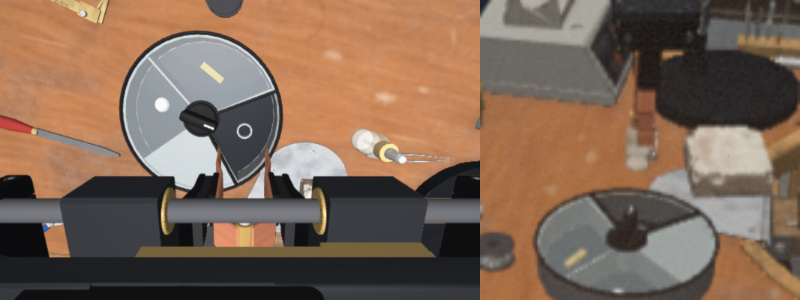

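The ring shows at (325,175) inside the open sector as projected, with the open jaws centred at u≈324; the tongs hang below the gripper in the side view. I'll check the tongs' lean numerically.

Run:
```python
from h import *
d=ld('s3');e=np.array([.5588,-.2622,.2267])
for z in (-.014,-.04,-.06,-.08,-.086): print(z,np.round(proj(d,e+[0,0,z]),1))
im=d['pixels'].astype(int)
hsv=cv2.cvtColor(d['pixels'],cv2.COLOR_RGB2HSV)
for v in range(104,142,3):
    print(v,[tuple(im[v,u]) for u in range(310,328,2)] if v in(113,125,134) else '', )
c=ld('w8')['pixels']; 
for v in (180,190,196,200,206,212): print(v,[tuple(map(int,c[v,u])) for u in (286,290,294,298,352,356,360,364)])
```

```text
-0.014 [318.9 111.8]
-0.04 [318.6 120.8]
-0.06 [318.4 127.5]
-0.08 [318.2 134.1]
-0.086 [318.2 136. ]
104 
107 
110 
113 [(np.int64(91), np.int64(88), np.int64(83)), (np.int64(155), np.int64(106), np.int64(67)), (np.int64(154), np.int64(103), np.int64(69)), (np.int64(43), np.int64(33), np.int64(31)), (np.int64(40), np.int64(35), np.int64(30)), (np.int64(37), np.int64(32), np.int64(25)), (np.int64(28), np.int64(24), np.int64(22)), (np.int64(30), np.int64(29), np.int64(22)), (np.int64(41), np.int64(35), np.int64(38))]
116 
119 
122 
125 [(np.int64(162), np.int64(109), np.int64(73)), (np.int64(167), np.int64(113), np.int64(73)), (np.int64(135), np.int64(88), np.int64(64)), (np.int64(145), np.int64(91), np.int64(62)), (np.int64(139), np.int64(87), np.int64(61)), (np.int64(139), np.int64(83), np.int64(58)), (np.int64(141), np.int64(88), np.int64(64)), (np.int64(39), np.int64(36), np.int64(34)), (np.int64(41), np.int64(36), np.int64(35))]
128 
131 
134 [(np.int64(162), np.int64(106), np.int64(65)), (np.int64(162), np.int64(139), np.int64(121)), (np.int64(167), np.int64(146), np.int64(132))
[... 333 characters left out ...]
2, 65, 70), (58, 61, 66), (57, 60, 66), (102, 104, 105), (75, 76, 77)]
190 [(30, 29, 32), (58, 60, 60), (59, 61, 61), (60, 63, 69), (57, 59, 65), (99, 100, 101), (76, 77, 77), (168, 171, 172)]
196 [(98, 101, 103), (50, 48, 49), (59, 59, 59), (60, 61, 64), (116, 119, 121), (88, 79, 77), (141, 142, 144), (51, 51, 53)]
200 [(215, 221, 222), (140, 89, 67), (81, 62, 54), (58, 60, 60), (80, 78, 79), (136, 87, 66), (163, 166, 167), (46, 45, 48)]
206 [(213, 221, 222), (148, 106, 89), (78, 53, 43), (63, 65, 65), (79, 77, 78), (138, 87, 66), (40, 40, 43), (196, 199, 204)]
212 [(213, 221, 222), (134, 85, 64), (123, 79, 59), (40, 40, 41), (166, 167, 168), (124, 78, 58), (146, 129, 124), (184, 186, 192)]
```

```bash
python3 steer.py '[[0,0,0,0.0006,0.0015,0.02,0.04],[0,0,0,0,0,0.03,0.04],[0,0,0,0,0,0.03,0.04],[0,0,0,0,0,0.02,0.04],[0,0,0,0,0,0,0.04],[0,0,0,0,0,0,0.04],[0,0,0,0,0,0,0.04]]'
python3 - <<'E'
from h import *
s=sensors.get_state();e=s['ee_pos'];print(e,s['contact_force'])
E
```

```text
t: 15.8
ee_pos: [0.5611, -0.2649, 0.1291]
ee_rot: [[0.974, 0.225, 0.003], [0.225, -0.974, -0.002], [0.002, 0.002, -1.0]]
contact_force: [0.5, -0.3, -0.5]
width: 0.0401
gripper_force: 4.4
[ 0.56106064 -0.26494586  0.1291147 ] [ 0.4814792  -0.34582262 -0.53472365]
```

```bash
python3 steer.py '[[0,0,0,-0.001,-0.001,0.012,0.04],[0,0,0,0,0,0.01,0.04],[0,0,0,0,0,0.006,0.04],[0,0,0,0,0,0.004,0.04],[0,0,0,0,0,0,0.04],[0,0,0,0,0,0,0.04],[0,0,0,0,0,0,0.04]]'; python3 steer.py '[[0,0,0,0,0,0,0.04],[0,0,0,0,0,0,0.04]]'
```

```text
t: 16.5
ee_pos: [0.5589, -0.264, 0.0955]
ee_rot: [[0.974, 0.225, 0.001], [0.225, -0.974, -0.0], [0.001, 0.001, -1.0]]
contact_force: [-0.1, -0.5, 0.0]
width: 0.0401
gripper_force: 4.4
t: 16.7
ee_pos: [0.5589, -0.2639, 0.0954]
ee_rot: [[0.974, 0.225, 0.001], [0.225, -0.974, -0.0], [0.0, 0.0, -1.0]]
contact_force: [-0.7, 0.0, -0.3]
width: 0.0401
gripper_force: 4.4
```

```bash
python3 steer.py '[[0,0,0,0,0,-0.0008,0.038],[0,0,0,0,0,0,0.037],[0,0,0,0,0,0,0.036],[0,0,0,0,0,0,0.035],[0,0,0,0,0,0,0.034],[0,0,0,0,0,0,0.033],[0,0,0,0,0,0,0.031],[0,0,0,0,0,0,0.03],[0,0,0,0,0,0,0.03],[0,0,0,0,0,0,0.03]]'
```

```text
t: 17.7
ee_pos: [0.5586, -0.2638, 0.0958]
ee_rot: [[0.974, 0.225, -0.0], [0.225, -0.974, 0.0], [-0.0, -0.0, -1.0]]
contact_force: [0.4, 0.6, -0.9]
width: 0.0328
gripper_force: 29.9
```

```bash
python3 steer.py '[[0,0,0,0,0,-0.005,0.028],[0,0,0,0,0,-0.01,0.028],[0,0,0,0,0,-0.015,0.028],[0,0,0,0,0,-0.02,0.028],[0,0,0,0,0,-0.02,0.028],[0,0,0,0,0,-0.02,0.028],[0,0,0,0,0,-0.02,0.028],[0,0,0,0,0,-0.02,0.028],[0,0,0,0,0,-0.02,0.028],[0,0,0,0,0,-0.015,0.028]]';python3 steer.py '[[0,0,0,0,0,-0.005,0.028],[0,0,0,0,0,0,0.028],[0,0,0,0,0,0,0.028],[0,0,0,0,0,0,0.028],[0,0,0,0,0,0,0.028]]'
python3 - <<'E'
from h import *
c=cap('wrist','w9');d=cap('side','s4')
s=sensors.get_state();e=s['ee_pos'];print(e,s['width'],s['gripper_force'],s['contact_force'])
# is the ring still on the tray floor? bright pixels near its old place
u,v=map(int,proj(c,(.5597,-.2635,.010))); p=c['pixels'][v-18:v+19,u-18:u+19].max(2); print((u,v),'bright',(p>150).sum(),p.min(),p.max())
r=ld('w8');u,v=map(int,proj(r,(.5597,-.2635,.010))); p=r['pixels'][v-18:v+19,u-18:u+19].max(2); print('before',(p>150).sum())
# what shows between the jaws in both views
for n,k in(('w',c),('s',d)):
    u,v=proj(k,e+[0,0,-.083]);print(n,u,v)
    for dv in(-6,-3,0,3,6): print([tuple(map(int,k['pixels'][int(v)+dv,int(u)+du])) for du in range(-18,19,6)])
E
```

```text
t: 18.7
ee_pos: [0.5592, -0.2642, 0.2642]
ee_rot: [[0.974, 0.225, 0.003], [0.225, -0.974, -0.002], [0.002, 0.003, -1.0]]
contact_force: [0.9, -0.5, -0.4]
width: 0.0328
gripper_force: 29.9
t: 19.2
ee_pos: [0.5582, -0.2635, 0.2646]
ee_rot: [[0.974, 0.225, -0.002], [0.225, -0.974, 0.001], [-0.001, -0.001, -1.0]]
contact_force: [0.5, -0.5, -0.7]
width: 0.0326
gripper_force: 29.9
[ 0.55839278 -0.26362711  0.26499135] 0.03276852252154324 29.857635791413486 [ 0.65339464 -0.57150617 -1.1390979 ]
(324, 166) bright 0 66 75
before 141
w 324.6627362075711 211.63555174791654
[(153, 96, 73), (182, 182, 189), (58, 61, 67), (57, 59, 65), (57, 59, 65), (216, 218, 224), (150, 94, 71)]
[(153, 98, 73), (83, 86, 91), (57, 59, 66), (58, 60, 66), (97, 99, 103), (210, 211, 220), (136, 86, 65)]
[(130, 82, 62), (80, 80, 82), (57, 59, 65), (59, 62, 67), (80, 82, 83), (203, 204, 213), (135, 85, 64)]
[(132, 84, 62), (111, 111, 115), (58, 60, 66), (88, 90, 91), (80, 81, 81), (219, 220, 226), (136, 86, 65)]
[(134, 84, 63), (216, 216, 224), (85, 87, 88), (80, 82, 83), (91, 92, 93), (222, 223, 229), (135, 86, 65)]
s 318.7987120779493 122.12912798573696
[(108, 104, 98), (99, 97, 92), (157, 110, 77), (113, 69, 50), (43, 42, 42), (40, 36, 34), (42, 44, 42)]
[(129, 126, 117), (104, 102, 95), (161, 108, 74), (113, 70, 49), (36, 34, 33), (43, 41, 43), (46, 42, 42)]
[(108, 103, 97), (103, 100, 92), (167, 114, 76), (120, 74, 55), (40, 36, 32), (49, 44, 45), (43, 38, 38)]
[(154, 101, 67), (152, 102, 67), (169, 114, 76), (113, 79, 64), (40, 34, 34), (38, 35, 33), (45, 41, 39)]
[(162, 105, 67), (161, 108, 71), (164, 112, 71), (180, 149, 95), (150, 103, 67), (43, 37, 35), (40, 33, 28)]
```

The ring is gone from the tray floor, and its bright band shows between the copper jaws, about 17 cm up. The tongs are still squeezed with 30 N and the arm is still, so I'm handing in.

```bash
python3 steer.py '[[0,0,0,0,0,0,0.028],[0,0,0,0,0,0,0.028],[0,0,0,0,0,0,0.028]]'; python3 -c "
from workcell import arm, cams, workorder, sensors
print(workorder.close_job())"
```

```text
t: 19.6
ee_pos: [0.5586, -0.2638, 0.2658]
ee_rot: [[0.974, 0.225, -0.0], [0.225, -0.974, 0.0], [-0.0, -0.0, -1.0]]
contact_force: [-0.5, 0.0, 0.0]
width: 0.0327
gripper_force: 29.9
the job is handed in; nothing more can be done
None
```

I turned the cover's cut-out over the ring, took the ring out with the tongs, and handed the job in at 19.6 s with it held still about 17 cm above the bench, tongs still squeezed; no verdict came back.

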